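# Prop the guard cover open and set the trim dial

### The job

Swing the yellow guard cover of the grey calibration unit up past upright by its steel bar. It creeps shut by itself, so before it does, stand the brown sanding block, still on its edge and pointing across the hinge, on the black rubber pad to prop it open. Then turn the black dial clockwise until its white pointer points at the green mark. Finish once the cover has come to rest leaning on the block, well open, with the other things undisturbed.

Things in the scene. Friction and masses are not known exactly. Their poses are not given: they have to be found in the camera images.
- unit: grey calibration unit fixed to the table, turned up to 0.12 rad. Origin at table height below the middle of the cover's hinge; x along the hinge, away from the robot; z up; the dial lies to its -y side, the prop ledge at the hinge and to +y. Deck and ledge top at z = 45 mm; deck 120 mm wide, y -155 to 0; ledge 84 mm wide, on to y = +50. Dial axis at x 0, y -100 mm.
- cover_hinge (a point): middle of the cover's hinge axis, which runs along the unit's x at y = 0, z = 48 mm in the unit's frame.
- prop_spot (a point): spot on the black rubber pad (76 mm wide, unit y -33 to +49, top z = 45 mm) for the middle of the block's foot: unit x 0, y +12. With the block on its edge there, length along y (its end 5 mm past the ledge), the cover comes to rest on its far top edge near 1.4 rad; 7 mm nearer the dial, 1.2 rad. A steel rib 5 mm high at y -38 to -42 stops the block; do not stand it on the rib.
- cover (a joint): opening angle of the yellow cover, rad: 0 closed, 1.57 plate upright, 1.92 stop; opens up and over to the unit's +y. Plate 120 x 156 x 4 mm, underside 60 mm from the hinge axis, on two side arms (x = +-54 mm). A weak spring and a damper (0.75 N m s/rad) close it slowly when let go, about 0.02 to 0.03 rad a second; below about 1.5 rad its top is in the block's way from above: push it open again.
- cover_bar (a point): middle of the cover's steel bar handle: 10 mm thick, along the unit's x, 64 mm free between its posts, 38 mm above the plate. Closed: y -132, z +150 mm in the unit's frame; it moves on an arc of 167 mm radius about the hinge. Pinched lightly from above, fingers closing across it, it turns in the grip, so the gripper may point down through the whole arc.
- dial (a joint): angle of the black dial, rad; grows as it is turned clockwise seen from above, range 0 to 2.1, stays where it is left (0.05 N m friction). The pointer is at the green mark at 1.50; it starts between 0.2 and 0.7.
- dial_grip (a point): on the dial's axis, at the height to grip (75 mm above the table). Bar grip 60 mm long, 14 mm thick, from 55 to 85 mm above the table, on a round skirt 62 mm wide; a white line marks the pointer end. The point's x points along the bar to the pointer end: turned 0.8 rad minus the dial angle from the unit's x towards its y.
- block_center (a point): centre of the brown sanding block (cork wrapped in abrasive paper), 0.15 kg, which stands on its long edge on the table: 85 mm long (point's y axis, level), 47 mm high (point's x axis, vertical), 25 mm thick (point's z axis, level). It stands to the left or to the right of the unit.
- tile_center (a point): centre of the black glass reference tile, 62 x 88 x 13 mm, lying flat on the other side of the unit from the block: leave it alone.
- pot: small white pot with a green lid, 45 mm wide and 43 mm high, at the left: leave it alone. Origin under its centre.
- holder: black slotted coupon rack, 46 x 110 x 20 mm, at the right: leave it alone. Origin under its centre.

How it is judged:
On the way, in this order (a step that is already met when the one before it is completed fails the run):
1. the cover is swung up past 1.3 rad (value of joint cover above 1.3 rad), for 0.1 s.
2. the block, let go of, stands on its edge on the pad while the cover is open at least 1.1 rad (value of joint cover above 1.1 rad and contact force between the fingers and block below 0.05 N and contact force between block and unit above 0.3 N and angle between block_center's own x axis and vertical below 0.15 rad and horizontal distance between block_center and prop_spot below 0.03 m), for 0.2 s.
3. the dial points at the green mark, within 0.12 rad (value of joint dial between 1.38 and 1.62 rad), for 0.2 s.
At the end, for the whole second after the job is handed in: The block stands at rest on its edge (upright within 0.15 rad) on the unit, the cover leans on it at rest (under 0.01 rad/s), open at least 1.1 rad, and the dial reads 1.50 within 0.12 rad (all of step 3 and value of joint cover above 1.1 rad and contact force between block and cover above 0.05 N and contact force between block and unit above 0.3 N and angle between block_center's own x axis and vertical below 0.15 rad and linear speed of block below 0.02 m/s and velocity of joint cover above -0.01 rad/s); the robot touches nothing.
It fails at once if the tile, pot or rack shifted by more than 30 mm (distance of any of tile_center, pot, holder from where it was at the start of the episode above 0.03 m).
It also fails if it takes over 72 s, if anything falls off the work surface, if the arm or the gripper's body presses on something with over 40 N, if the wrist force passes 120 N, or if a joint passes its speed limit or range.

### The arm

A 6-joint arm with a two-finger parallel gripper is mounted at the origin on a cart in front of the work surface, level with it; the furniture and walls round the work are solid. World frame = base frame: x ahead of the robot, y to its left, z up, the work surface at z = 0. Lengths are in m, angles in rad, forces in N, time in s.
With the tool pointing down it reaches from about 0.35 to 0.775 m from the base axis. Payload 7.3 kg.
Tool frame: the origin (TCP) lies at the very end of the fingers, on their centre line; the grasp point (between the pads) lies 19 mm behind it; z points along the fingers, y is the line along which they close (so a half turn about z gives the same grasp; the last joint's range is limited). The gripper opens to 92 mm and grips with 3 to 60 N. Pads are 19 mm wide; open, the fingers measure 130 mm over their backs; the gripper's body (75 mm by 190 mm) begins 47 mm behind the grasp point.
Start: joints at [0.983, 0.342, 1.524, -0, 1.275, -0.146], TCP at [0.224, 0.475, 0.2] pointing down, gripper open.
Joint ranges: [-2.53, 2.53], [-0.77, 2.02], [0.04, 2.7], [-1, 4.14], [0.28, 2.66], [-3.11, 3.11]. Speed limits (rad/s): [2.57, 2.57, 3.14, 3.14, 3.14, 3.14].

### API

Orientations are given as [roll, pitch, yaw] about the fixed x, y, z axes, in that order (R = Rz(yaw) Ry(pitch) Rx(roll)).
In Python, from cell import robot gives the robot as it stands.
- The arm moves only by the tool apply_moves, never from a script. Its argument "motion" is text: rows parted by semicolons, each of 7 numbers parted by spaces: the opening in per cent of the stroke, from 0 (shut) to 100 (fully open), then the shift along the tool's x, y, z in cm, then the turn, a rotation vector about the tool's x, y, z in rad. A call has 1 to 20 rows; each row shifts and turns the commanded pose from where the row before left it, along the tool's axes as they then stand; what a row does not reach is not made up. A row lasts 1/8 s, in which the tool goes at most 62.5 mm and 10.7 degrees, less where a joint would pass 70% of its speed; a pose out of reach is approached as far as the arm can. A call with a gripper value outside its range is refused whole. The fingers move at their own pace and stop on an object; "force" is the grip in N (left out, the last holds). Time passes only in rows, so rows that do not move let the fingers close. It gives the time, the measured TCP pose, the force, the opening and the grip force at its end, in the units of the state.
- robot.observe(): the state, without advancing time (a new reading comes with each control period).
- robot.read_camera(name): name is "scene" or "top"; returns a dict with "img" (400x640x3 uint8, red, green, blue), "fovy" (degrees; the focal length in pixels is half the picture's height over the tangent of half this angle, whatever the lens; pixels are square), "cx", "cy" (the principal point, pixels), "R" (3x3) and "t" (3): a world point X has camera coordinates R X + t. Camera axes: x right, y down, z forward; pixel columns grow to the right and rows downward; lengths in m; the calibration is good to about 2 mm. A picture is of the moment at which its call begins. There is no depth.
- robot.hand_in(): hands the job in; it is judged then, once.
Trained networks look in a picture, given as the dict that the camera call returned (one of the last four; its "shot" number tells which), for a name from the list of things; names that differ only in an ending like _2 or _b are one class to them, and where a whole thing is asked for, a point or a joint stands for the part that bears it (a point fixed in the world has none). Each returns a list of dicts, best first, with "score" (0 to 1); they miss things now and then, are a little off and sometimes report something else, mostly with a low value. They report only what shows in the picture. A call takes as long as a camera call.
- robot.search_frame(target, picture): "centre" ([x, y, z] in m, in world coordinates, good to about 4 mm: the middle of the surface that is visible of it).
- robot.trace(target, picture): "pixels" (400x640 bool, what is visible of it).
The state is a dict: "time": time; "qpos": joint angles; "qvel": joint speeds; "joint_efforts": joint torques, N m; "tool_pos": TCP position; "tool_rot": TCP orientation; "contact_force": force on the tool from outside, world axes, zero at the start; "torque": the same for the moment, N m; "opening": finger opening in m; "grip_force": force on a finger pad.
Only numpy, scipy, OpenCV 4.12 (cv2) and the standard library are available. Lean on these libraries where they do the work, as an engineer would, in place of code of your own. Each camera call takes 0.05 s, during which the arm holds its last target. There are 200 camera calls.

## Working session

There is one attempt and no reset: what is moved stays moved. The work goes in short steps, Python scripts to look and compute and a tool call to move; the robot and the scene stay as the last step left them, time stands still between calls to the robot, and variables do not carry over. Pictures are saved under pics/ and viewed, at most 12 in all, crops included, and the job is handed in when it is done.

Besides the shell and the picture viewer there is one more tool, called by a JSON object that holds its "op" and its "data", one argument or row to a line. apply_moves: Moves the arm, as the interface text tells. Its arguments: {"type":"object","properties":{"motion":{"type":"string"},"force":{"type":"number"}},"required":["motion"]}

```bash
ls; mkdir -p pics
python3 - <<'E'
from cell import robot
import cv2,numpy as np
s=robot.observe();print({k:np.round(v,3).tolist() for k,v in s.items()})
for n in("top","scene"):
    p=robot.read_camera(n);cv2.imwrite(f"pics/{n}0.png",p["img"][...,::-1])
    print(n,p["fovy"],p["cx"],p["cy"],np.round(p["R"],3).tolist(),np.round(p["t"],3).tolist())
    for t in("unit","cover","cover_bar","dial","block_center","tile_center","pot","holder"):
        print(t,[(np.round(d["centre"],3).tolist(),round(d["score"],2)) for d in robot.search_frame(t,p)[:2]])
E
```

```text
pics
{'time': 0.0, 'qpos': [0.983, 0.343, 1.525, -0.0, 1.275, -0.146], 'qvel': [-0.001, 0.0, -0.001, -0.0, -0.0, 0.0], 'joint_efforts': [-0.002, -43.123, -24.422, 0.072, 0.056, -0.0], 'tool_pos': [0.224, 0.474, 0.199], 'tool_rot': [-3.14, -0.0, 2.7], 'contact_force': [-0.636, 1.005, -0.492], 'torque': [0.033, -0.003, 0.011], 'grip_force': 0.0, 'opening': 0.092}
top 55.35272576675146 315.44111631694324 197.93647173512187 [[-0.039, -0.999, -0.0], [-0.976, 0.038, -0.216], [0.216, -0.008, -0.976]] [0.043, 0.464, 1.209]
unit [([0.427, -0.044, 0.11], 0.81)]
cover [([0.44, -0.057, 0.112], 0.83)]
cover_bar [([0.436, -0.054, 0.112], 0.77)]
dial []
block_center [([0.427, 0.358, 0.048], 0.67)]
tile_center [([0.444, -0.322, 0.01], 0.69)]
pot [([0.444, 0.519, 0.046], 0.5), ([0.433, -0.043, 0.112], 0.47)]
holder [([0.474, -0.452, 0.02], 0.8)]
scene 48.69513072195356 317.0369244360008 199.04401345426254 [[-0.462, -0.887, -0.012], [-0.566, 0.305, -0.766], [0.683, -0.347, -0.643]] [0.255, 0.321, 1.525]
unit [([0.42, 0.008, 0.042], 0.94)]
cover [([0.439, 0.0, 0.112], 0.97)]
cover_bar [([0.437, -0.006, 0.112], 0.76)]
dial [([0.433, -0.317, 0.013], 0.74)]
block_center [([0.416, 0.357, 0.022], 0.42)]
tile_center [([0.434, -0.319, 0.012], 0.73)]
pot [([0.435, 0.526, 0.04], 0.52)]
holder [([0.467, -0.448, 0.02], 0.71)]
```

View pics/top0.png

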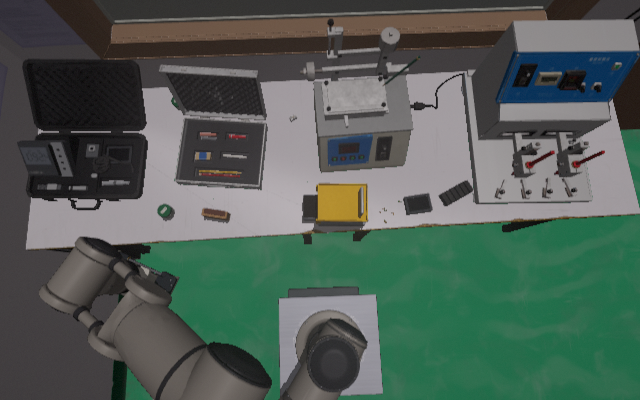

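View pics/scene0.png

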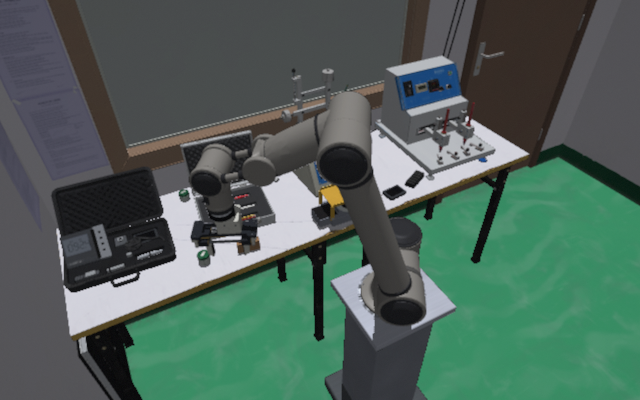

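```bash
cat > h.py <<'E'
from cell import robot
import cv2,numpy as np
from scipy.optimize import minimize
def proj(p,X):
    f=200/np.tan(np.radians(p["fovy"]/2));c=np.asarray(X)@np.array(p["R"]).T+p["t"]
    return np.c_[c[:,0]/c[:,2]*f+p["cx"],c[:,1]/c[:,2]*f+p["cy"]]
def back(p,uv,z):
    f=200/np.tan(np.radians(p["fovy"]/2));R=np.array(p["R"]);o=-R.T@p["t"]
    uv=np.atleast_2d(uv).astype(float);d=np.c_[(uv[:,0]-p["cx"])/f,(uv[:,1]-p["cy"])/f,np.ones(len(uv))]@R
    return o+d*((z-o[2])/d[:,2])[:,None]
def box(x,y,yaw,lo,hi):
    P=np.array([[a,b,c] for a in(lo[0],hi[0]) for b in(lo[1],hi[1]) for c in(lo[2],hi[2])])
    c,s=np.cos(yaw),np.sin(yaw)
    return P@np.array([[c,-s,0],[s,c,0],[0,0,1]]).T+[x,y,0]
def fit(p,mask,x0,boxes):
    S=8;ys,xs=np.nonzero(mask);a,b=xs.min()-12,ys.min()-12;w,h=np.ptp(xs)+24,np.ptp(ys)+24
    m=cv2.resize(mask[b:b+h,a:a+w].astype(np.uint8),None,fx=S,fy=S,interpolation=cv2.INTER_LINEAR)
    def cost(v):
        im=np.zeros_like(m)
        for lo,hi in boxes:
            q=((proj(p,box(*v,lo,hi))-[a-.5,b-.5])*S).astype(np.float32)
            cv2.fillConvexPoly(im,cv2.convexHull(q).round().astype(np.int32),1)
        return 1-(im&m).sum()/max(1,(im|m).sum())
    best=None
    for dy in(-.15,0,.15):
        v=np.array(x0,float)+[0,0,dy]
        r=minimize(cost,v,method="Nelder-Mead",options=dict(initial_simplex=[v,v+[.01,0,0],v+[0,.01,0],v+[0,0,.1]],xatol=1e-4,fatol=1e-4))
        if best is None or r.fun<best.fun: best=r
    return best.x.round(4),round(best.fun,3)
BLK=[((-.0125,-.0425,0),(.0125,.0425,.047))]
E
python3 - <<'E'
from h import *
p=robot.read_camera("top");im=p["img"]
hsv=cv2.cvtColor(im,cv2.COLOR_RGB2HSV)
b=robot.trace("block_center",p)[0];print("block",b["score"],fit(p,b["pixels"],(.42,.357,0),BLK))
u=robot.trace("unit",p)
for d in u[:2]:
    m=d["pixels"];print("unit",d["score"],m.sum());cv2.imwrite("pics/um.png",m*255)
y=((hsv[...,0]>18)&(hsv[...,0]<32)&(hsv[...,1]>150)&(hsv[...,2]>190)); z=np.zeros_like(y);z[175:240,290:380]=y[175:240,290:380]
print(z.sum())
r=cv2.minAreaRect(back(p,np.argwhere(z)[:,::-1],.112)[:,:2].astype(np.float32)*1000);print("plate",r)
um=u[0]["pixels"]
print(fit(p,um,(.43,0,0),[((-.06,-.155,0),(.06,0,.045)),((-.042,0,0),(.042,.05,.045)),((-.06,-.156,.108),(.06,0,.112))]))
c=cv2.resize(im[165:245,190:390],None,fx=4,fy=4,interpolation=cv2.INTER_CUBIC);cv2.imwrite("pics/c1.png",c[...,::-1])
E
```

```text
block 0.51 (array([ 0.4299,  0.3606, -0.212 ]), np.float64(0.102))
unit 0.64 2443
0
plate ((0.0, 0.0), (0.0, 0.0), 0.0)
(array([ 0.4409,  0.0196, -0.0348]), np.float64(0.057))[ WARN:0@0.867] global loadsave.cpp:1063 imwrite_ Unsupported depth image for selected encoder is fallbacked to CV_8U.
```

View pics/c1.png

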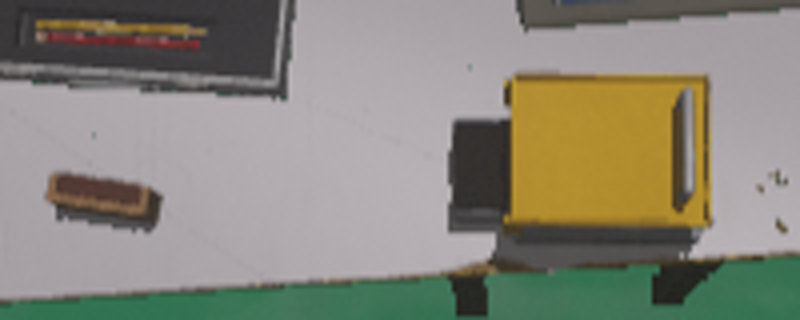

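Run:
```python
from h import *
p=robot.read_camera("top");im=p["img"]
hsv=cv2.cvtColor(im,cv2.COLOR_RGB2HSV)
print(im[200,335],hsv[200,335])
y=((hsv[...,0]>15)&(hsv[...,0]<35)&(hsv[...,1]>120)&(hsv[...,2]>60)); z=np.zeros_like(y);z[175:240,290:380]=y[175:240,290:380]
z=cv2.morphologyEx(z.astype(np.uint8),cv2.MORPH_CLOSE,np.ones((9,9)))>0
print(z.sum(),fit(p,z,(.43,0.02,0),[((-.06,-.156,.108),(.06,0,.112))]))
print("bar",back(p,[[361.3,187],[361.3,217.5]],.155))
print("ledge left edge",back(p,[[303,196],[303,217]],.045))
# block top face: brown
b=robot.trace("block_center",p)[0]["pixels"];t=b&(hsv[...,0]<14)&(hsv[...,1]>60)
print(b.sum(),t.sum(),fit(p,t,(.43,.36,-.2),[((-.0125,-.0425,.046),(.0125,.0425,.047))]))
q=robot.read_camera("scene");d=robot.trace("block_center",q);print(len(d),[x["score"] for x in d]);
if d: print(fit(q,d[0]["pixels"],(.43,.36,-.2),BLK))
```

```text
[180 143  47] [ 22 188 180]
1953 (array([ 0.4384,  0.022 , -0.0416]), np.float64(0.036))
bar [[ 0.47079973 -0.11481     0.155     ]
 [ 0.37696745 -0.10873035  0.155     ]]
ledge left edge [[0.47470514 0.06609781 0.045     ]
 [0.40404368 0.06833209 0.045     ]]
264 155 (array([ 0.4264,  0.3552, -0.1961]), np.float64(0.318))
1 [0.59]
(array([ 0.4173,  0.361 , -0.2837]), np.float64(0.584))
```

```bash
cat > plan.py <<'E'
import numpy as np
from scipy.spatial.transform import Rotation as Ro
U=np.array([.439,.0205,0]);UY=-.04
def uw(x,y,z):
    c,s=np.cos(UY),np.sin(UY);return U+[c*x-s*y,s*x+c*y,z]
def ori(yaw,tilt=0):  # tilt: body leans to unit +y
    return Ro.from_rotvec(-tilt*np.array([np.cos(UY),np.sin(UY),0]))*Ro.from_euler("xyz",[np.pi,0,yaw])
def rows(wps,start=None,g=50):
    """wps: (pos, yaw, tilt, nrows[, grip])"""
    if start is None:
        from cell import robot
        s=robot.observe();start=(np.array(s["tool_pos"]),Ro.from_euler("xyz",s["tool_rot"]))
    p,R=start;out=[]
    for w in wps:
        pos,yaw,tilt,n=w[:4];g=w[4] if len(w)>4 else g
        for i in range(n):
            k=n-i;T=ori(yaw,tilt)
            d=np.round(R.inv().apply((np.array(pos)-p)/k)*100,1)+0.
            rv=np.round((R.inv()*T).as_rotvec()/k,2)+0.
            p=p+R.apply(d/100);R=R*Ro.from_rotvec(rv)
            out.append("%g "%g+" ".join("%g"%v for v in [*d,*rv]))
    for i in range(0,len(out),20): print("; ".join(out[i:i+20]),"\n")
    return p,R
E
python3 - <<'E'
from plan import *
b=uw(0,-.132,.15);print(b)
e=rows([((.36,.30,.25),2.9,0,6,60),((*b[:2],.24),3.10,0,12,60)])
E
```

```text
[ 0.43372141 -0.11139441  0.15      ]
60 -3.3 -1.7 -0.8 0 0 -0.03; 60 -3.2 -1.8 -0.8 0 0 -0.03; 60 -3.2 -1.8 -0.9 0 0 -0.04; 60 -3.1 -2 -0.8 0 0 -0.03; 60 -3 -2.1 -0.9 0 0 -0.04; 60 -3 -2.1 -0.8 0 0 -0.03; 60 -1.4 -3.2 0.1 0 0 -0.02; 60 -1.4 -3.2 0.1 0 0 -0.02; 60 -1.3 -3.2 0.1 0 0 -0.02; 60 -1.2 -3.3 0.1 0 0 -0.02; 60 -1.2 -3.3 0.1 0 0 -0.02; 60 -1.1 -3.3 0.1 0 0 -0.01; 60 -1.1 -3.3 0.1 0 0 -0.02; 60 -1 -3.3 0.1 0 0 -0.01; 60 -0.9 -3.4 0 0 0 -0.02; 60 -0.9 -3.4 0.1 0 0 -0.01; 60 -0.8 -3.4 0 0 0 -0.02; 60 -0.8 -3.4 0.1 0 0 -0.01
```

{"op": "apply_moves", "data": {
  "motion": "60 -3.3 -1.7 -0.8 0 0 -0.03; 60 -3.2 -1.8 -0.8 0 0 -0.03; 60 -3.2 -1.8 -0.9 0 0 -0.04; 60 -3.1 -2 -0.8 0 0 -0.03; 60 -3 -2.1 -0.9 0 0 -0.04; 60 -3 -2.1 -0.8 0 0 -0.03; 60 -1.4 -3.2 0.1 0 0 -0.02; 60 -1.4 -3.2 0.1 0 0 -0.02; 60 -1.3 -3.2 0.1 0 0 -0.02; 60 -1.2 -3.3 0.1 0 0 -0.02; 60 -1.2 -3.3 0.1 0 0 -0.02; 60 -1.1 -3.3 0.1 0 0 -0.01; 60 -1.1 -3.3 0.1 0 0 -0.02; 60 -1 -3.3 0.1 0 0 -0.01; 60 -0.9 -3.4 0 0 0 -0.02; 60 -0.9 -3.4 0.1 0 0 -0.01; 60 -0.8 -3.4 0 0 0 -0.02; 60 -0.8 -3.4 0.1 0 0 -0.01",
  "force": 10
}}

```text
time: 3.5
tool_pos: [0.4339, -0.113, 0.2399]
tool_rot: [3.142, 0.0, 3.1]
contact_force: [1.3, -0.2, 0.1]
opening: 0.0549
grip_force: 0.0
```

Run:
```python
from plan import *
from h import *
s=robot.observe();print(s["time"],s["tool_pos"],s["tool_rot"])
q=robot.read_camera("scene");p=robot.read_camera("top")
for c in(p,q):
    for d in robot.trace("block_center",c)[:2]: print(d["score"],d["pixels"].sum(),fit(c,d["pixels"],(.428,.36,-.2),BLK))
cv2.imwrite("pics/s1.png",cv2.resize(q["img"][150:290,180:400],None,fx=3.5,fy=3.5,interpolation=cv2.INTER_CUBIC)[...,::-1])
b=uw(0,-.132,.15)
print("desc");e=rows([((*b[:2],.137),3.10,0,5,50)])
```

```text
3.5 [ 0.43386012 -0.11300268  0.23994367] [3.14158988e+00 4.94817704e-04 3.10008453e+00]
0.59 254 (array([ 0.4307,  0.3606, -0.1987]), np.float64(0.09))
0.84 306 (array([ 0.4245,  0.3599, -0.1926]), np.float64(0.063))
desc
50 0 0 2.1 0 0 0; 50 0 0 2 0 0 0; 50 0 0 2.1 0 0 0; 50 0 0 2 0 0 0; 50 0 0 2.1 0 0 0
```

View pics/s1.png

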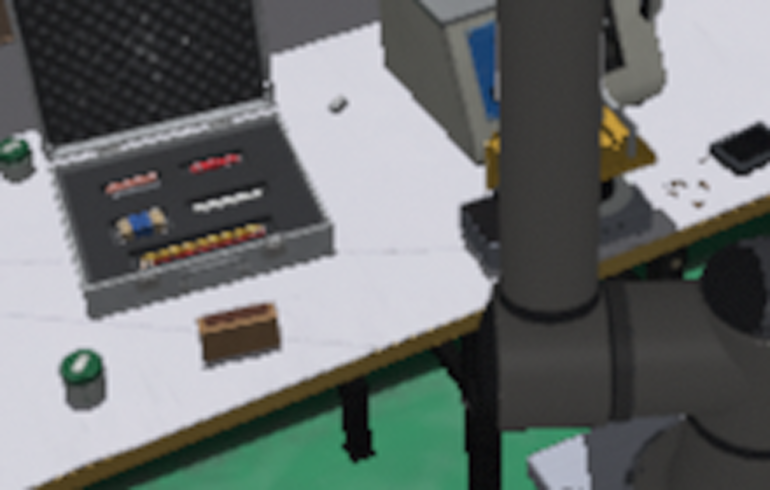

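{"op": "apply_moves", "data": {
  "motion": "50 0 0 2.1 0 0 0; 50 0 0 2 0 0 0; 50 0 0 2.1 0 0 0; 50 0 0 2 0 0 0; 50 0 0 2.1 0 0 0; 50 0 0 0 0 0 0; 0 0 0 0 0 0 0; 0 0 0 0 0 0 0; 0 0 0 0 0 0 0; 0 0 0 0 0 0 0",
  "force": 10
}}

```text
time: 4.95
tool_pos: [0.4339, -0.1119, 0.1371]
tool_rot: [-3.141, 0.001, 3.1]
contact_force: [0.1, -0.3, 0.0]
opening: 0.0105
grip_force: 0.0
```

```bash
cat > arc.py <<'E'
from plan import *
from cell import robot
s=robot.observe();print(s["time"],np.round(s["tool_pos"],4),np.round(s["contact_force"],2),np.round(s["torque"],2),s["opening"],s["grip_force"])
p=np.array(s["tool_pos"]);R=Ro.from_euler("xyz",s["tool_rot"])
# hinge inferred from grip: keep offset bar->tcp fixed in tool frame (0,0,d)
d=.150-p[2]; b0=p+[0,0,d]
w=[]
for th in np.arange(.06,1.861,.06):
    tilt=max(0,(th-1.2)/.65*.45)
    y=-.132*np.cos(th)+.102*np.sin(th)+.132; z=.132*np.sin(th)+.102*np.cos(th)-.102
    T=ori(3.10,tilt)
    w.append((b0+[-np.sin(UY)*y,np.cos(UY)*y,z]+T.apply([0,0,d]),3.10,tilt,1,0))
rows(w,(p,R))
E
python3 arc.py
```

```text
4.95 [ 0.4339 -0.1119  0.1371] [ 0.06 -0.29  0.03] [-0.01  0.03 -0.  ] 0.01048841267649048 0.0
0 0 0.6 -0.8 0 0 0; 0 0 0.7 -0.7 0 0 0; 0 0 0.7 -0.7 0 0 0; 0 0 0.8 -0.6 0 0 0; 0 0 0.8 -0.6 0 0 0; 0 0 0.8 -0.6 0 0 0; 0 0 0.9 -0.5 0 0 0; 0 0 0.9 -0.4 0 0 0; 0 0 0.9 -0.4 0 0 0; 0 0 1 -0.4 0 0 0; 0 0 0.9 -0.3 0 0 0; 0 0 1 -0.2 0 0 0; 0 0 1 -0.1 0 0 0; 0 0 1 -0.1 0 0 0; 0 0 1 -0.1 0 0 0; 0 0 1 0 0 0 0; 0 0 1 0.1 0 0 0; 0 0 1 0.1 0 0 0; 0 0 1 0.2 0 0 0; 0 0 0.9 0.3 0 0 0 

0 0 0.9 0.3 0.04 0 0; 0 0 0.9 0.3 0.04 0 0; 0 0 0.9 0.4 0.04 0 0; 0 0 0.9 0.4 0.05 0 0; 0 0 0.8 0.3 0.04 0 0; 0 0 0.9 0.4 0.04 0 0; 0 0 0.9 0.4 0.04 0 0; 0 0 0.8 0.5 0.04 0 0; 0 0 0.9 0.4 0.04 0 0; 0 0 0.8 0.5 0.05 0 0; 0 0 0.8 0.5 0.04 0 0
```

{"op": "apply_moves", "data": {
  "motion": "0 0 0 0 0 0 0; 0 0 0.6 -0.8 0 0 0; 0 0 0.7 -0.7 0 0 0; 0 0 0.7 -0.7 0 0 0; 0 0 0.8 -0.6 0 0 0; 0 0 0.8 -0.6 0 0 0; 0 0 0.8 -0.6 0 0 0; 0 0 0.9 -0.5 0 0 0",
  "force": 10
}}

```text
time: 5.95
tool_pos: [0.436, -0.0583, 0.1822]
tool_rot: [3.142, 0.0, 3.1]
contact_force: [-0.6, 0.9, -0.4]
opening: 0.0006
grip_force: 0.0
```

Run:
```python
from h import *
q=robot.read_camera("scene");p=robot.read_camera("top")
a=cv2.resize(q["img"][120:240,260:420],None,fx=4,fy=4,interpolation=cv2.INTER_CUBIC)[:300]
a=cv2.resize(q["img"][150:225,290:390],None,fx=4,fy=4,interpolation=cv2.INTER_CUBIC);b=cv2.resize(p["img"][170:245,290:390],None,fx=4,fy=4,interpolation=cv2.INTER_CUBIC)
cv2.imwrite("pics/s2.png",np.hstack([a,b])[...,::-1])
for c in(p,q): print([(np.round(d["centre"],3).tolist(),round(d["score"],2)) for d in robot.search_frame("cover",c)[:2]])
```

```text
[([0.455, -0.075, 0.115], 0.49)]
[]
```

View pics/s2.png

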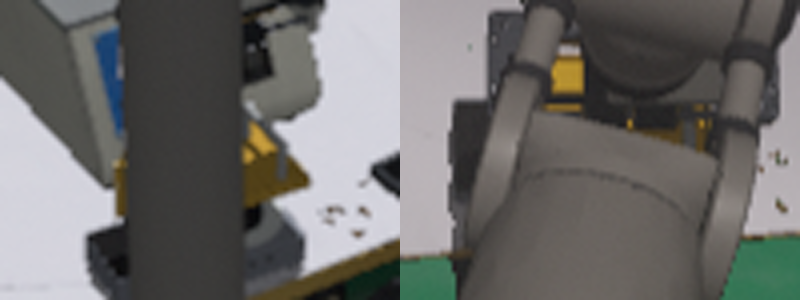

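Run:
```python
from plan import *
b=uw(0,-.132,.15)
e=rows([((*b[:2],.19),3.10,0,3,40),((*b[:2],.130),3.10,0,3,40)])
```

```text
40 0 -1.8 -0.3 0 0 0; 40 0 -1.7 -0.3 0 0 0; 40 0 -1.8 -0.2 0 0 0; 40 0 0 2 0 0 0; 40 0 0 2 0 0 0; 40 0 0 2 0 0 0
```

{"op": "apply_moves", "data": {
  "motion": "40 0 -1.8 -0.3 0 0 0; 40 0 -1.7 -0.3 0 0 0; 40 0 -1.8 -0.2 0 0 0; 40 0 0 0 0 0 0; 40 0 0 2 0 0 0; 40 0 0 2 0 0 0; 40 0 0 2 0 0 0; 0 0 0 0 0 0 0; 0 0 0 0 0 0 0; 0 0 0 0 0 0 0; 0 0 0 0 0 0 0; 0 0 0 0 0 0 0; 0 0 0 0 0 0 0",
  "force": 18
}}

```text
time: 7.78
tool_pos: [0.4338, -0.1118, 0.1299]
tool_rot: [3.142, 0.0, 3.1]
contact_force: [-0.0, 0.2, -0.0]
opening: 0.0004
grip_force: 0.0
```

```bash
python3 arc.py
```

```text
7.775 [ 0.4338 -0.1118  0.1299] [-0.04  0.16 -0.03] [0.02 0.03 0.03] 0.0004014620251474725 0.0
0 0 0.6 -0.8 0 0 0; 0 0 0.7 -0.7 0 0 0; 0 0 0.7 -0.7 0 0 0; 0 0 0.8 -0.6 0 0 0; 0 0 0.8 -0.6 0 0 0; 0 0 0.8 -0.6 0 0 0; 0 0 0.9 -0.5 0 0 0; 0 0 0.9 -0.4 0 0 0; 0 0 0.9 -0.4 0 0 0; 0 0 1 -0.4 0 0 0; 0 0 0.9 -0.3 0 0 0; 0 0 1 -0.2 0 0 0; 0 0 1 -0.1 0 0 0; 0 0 1 -0.1 0 0 0; 0 0 1 -0.1 0 0 0; 0 0 1 0 0 0 0; 0 0 1 0.1 0 0 0; 0 0 1 0.2 0 0 0; 0 0 1 0.1 0 0 0; 0 0 0.9 0.3 0 0 0 

0 0 0.9 0.3 0.04 0 0; 0 0 0.9 0.3 0.04 0 0; 0 0 0.8 0.4 0.04 0 0; 0 0 0.9 0.4 0.05 0 0; 0 0 0.8 0.3 0.04 0 0; 0 0 0.8 0.4 0.04 0 0; 0 0 0.9 0.4 0.04 0 0; 0 0 0.8 0.5 0.04 0 0; 0 0 0.8 0.4 0.04 0 0; 0 0 0.8 0.5 0.05 0 0; 0 0 0.8 0.5 0.04 0 0
```

Run:
```python
from h import *
q=robot.read_camera("scene");p=robot.read_camera("top")
X=np.array([[.434,-.112,.13],[.434,-.112,.15]]);print(proj(q,X),proj(p,X))
a=cv2.resize(q["img"][150:225,290:365],None,fx=8,fy=8,interpolation=cv2.INTER_CUBIC)
a=cv2.resize(q["img"][140:215,310:375],None,fx=6,fy=6,interpolation=cv2.INTER_CUBIC);b=cv2.resize(p["img"][170:245,310:375],None,fx=6,fy=6,interpolation=cv2.INTER_CUBIC)
cv2.imwrite("pics/s3.png",np.hstack([a,b])[...,::-1])
```

```text
[[354.89989763 184.54210585]
 [355.11711801 180.59940575]] [[360.21355874 200.57374645]
 [360.96703785 199.19150307]]
```

View pics/s3.png

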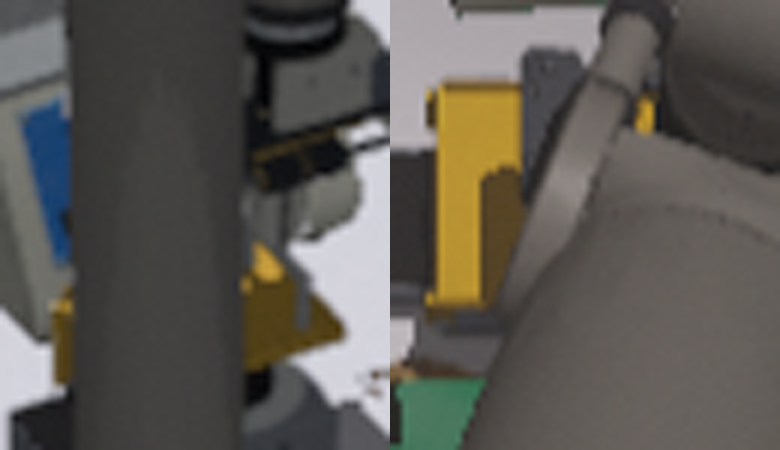

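Run:
```python
from h import *
from plan import uw
q=robot.read_camera("scene");p=robot.read_camera("top")
P=[uw(-.06,-.156,.112),uw(-.037,-.132,.155),uw(-.037,-.132,.112),uw(-.032,-.132,.15),uw(.032,-.132,.15),uw(-.06,-.155,.045),uw(.06,-.156,.112),uw(-.06,0,.112)]
Q=proj(q,P);print(Q.round(1).tolist())
x0,y0=335,155
a=cv2.resize(q["img"][y0:y0+50,x0:x0+50],None,fx=10,fy=10,interpolation=cv2.INTER_CUBIC)
for i,u in enumerate(Q):
    c=tuple(int(v) for v in (u-[x0-.5,y0-.5])*10);cv2.circle(a,c,4,(255,0,0),-1);cv2.putText(a,str(i),c,0,.5,(0,0,255))
for u in proj(q,[robot.observe()["tool_pos"]]):cv2.circle(a,tuple(int(v) for v in (u-[x0-.5,y0-.5])*10),5,(0,255,0),-1)
cv2.imwrite("pics/s4.png",a[...,::-1])
```

```text
[[367.3, 194.9], [359.7, 184.8], [359.1, 193.3], [359.0, 185.1], [351.2, 176.3], [366.0, 207.7], [352.7, 178.5], [332.1, 206.2]]
```

View pics/s4.png

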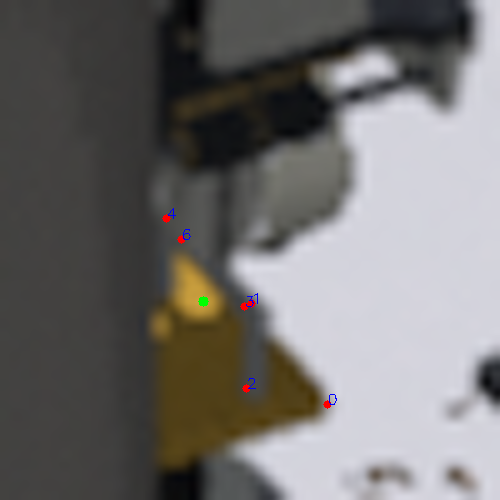

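Run:
```python
from h import *
q=robot.read_camera("scene");np.save("pics/closed.npy",q["img"])
```

{"op": "apply_moves", "data": {
  "motion": "50 0 0 0 0 0 0; 50 0 0 0 0 0 0; 50 0 0 0 0 0 0; 50 0 0 0 0 0 0; 50 0 0 0 0 0 0"
}}

```text
time: 8.65
tool_pos: [0.4338, -0.1118, 0.1298]
tool_rot: [3.142, 0.0, 3.1]
contact_force: [0.6, -0.5, 0.7]
opening: 0.0442
grip_force: 0.0
```

Run:
```python
from h import *
q=robot.read_camera("scene");c=np.load("pics/closed.npy")
s=robot.observe();print(s["time"],s["opening"],s["tool_pos"],s["contact_force"])
x0,y0=335,150
f=lambda im:cv2.resize(im[y0:y0+60,x0:x0+50],None,fx=8,fy=8,interpolation=cv2.INTER_CUBIC)
a=f(q["img"]).copy()
t=np.array(s["tool_pos"])
for X in(t,t+[0,.023,0],t-[0,.023,0],t+[0,0,.02]):
    u=proj(q,[X])[0];cv2.circle(a,tuple(int(v) for v in (u-[x0-.5,y0-.5])*8),3,(0,255,0),-1)
cv2.imwrite("pics/s5.png",np.hstack([f(c),a])[...,::-1])
```

```text
8.7 0.0450578911570916 [ 0.43377825 -0.11181464  0.12981998] [ 0.26710721 -0.4242528  -0.7460259 ]
```

View pics/s5.png

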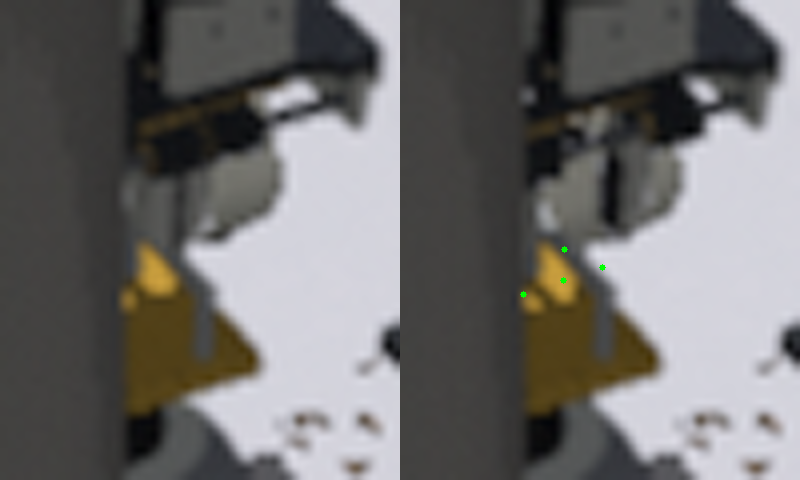

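{"op": "apply_moves", "data": {
  "motion": "50 0 0 0.8 0 0 0; 50 0 0 0.7 0 0 0; 0 0 0 0 0 0 0; 0 0 0 0 0 0 0; 0 0 0 0 0 0 0; 0 0 0 0 0 0 0; 0 0 0 0 0 0 0; 0 0 0 0 0 0 0",
  "force": 18
}}

```text
time: 9.7
tool_pos: [0.434, -0.1132, 0.1155]
tool_rot: [-3.139, 0.001, 3.1]
contact_force: [-1.4, -4.6, 3.3]
opening: 0.009
grip_force: 18.0
```

{"op": "apply_moves", "data": {
  "motion": "30 0 0 0 0 0 0; 30 0 0 0 0 0 0; 30 0 -0.2 0.5 0 0 0; 30 0 -0.1 0.5 0 0 0; 0 0 0 0 0 0 0; 0 0 0 0 0 0 0; 0 0 0 0 0 0 0; 0 0 0 0 0 0 0; 0 0 0 0 0 0 0",
  "force": 18
}}

```text
time: 10.82
tool_pos: [0.4336, -0.1139, 0.1045]
tool_rot: [3.14, -0.0, 3.1]
contact_force: [2.7, 4.7, -3.1]
opening: 0.0088
grip_force: 18.0
```

```bash
python3 arc.py|head -2
python3 - <<'E'
from plan import *
exec(open("arc.py").read().replace("d=.150-p[2]","d=.012").replace("print(s","(s"))
E
```

```text
10.825 [ 0.4336 -0.1139  0.1045] [ 2.66  4.73 -3.09] [ 0.78 -0.3  -0.06] 0.008822726915405392 18.004698157310486
0 0 0.6 -0.8 0 0 0; 0 0 0.7 -0.7 0 0 0; 0 0 0.7 -0.7 0 0 0; 0 0 0.8 -0.6 0 0 0; 0 0 0.8 -0.6 0 0 0; 0 0 0.8 -0.6 0 0 0; 0 0 0.9 -0.5 0 0 0; 0 0 0.9 -0.4 0 0 0; 0 0 0.9 -0.4 0 0 0; 0 0 1 -0.4 0 0 0; 0 0 0.9 -0.2 0 0 0; 0 0 1 -0.3 0 0 0; 0 0 1 -0.1 0 0 0; 0 0 1 -0.1 0 0 0; 0 0 1 -0.1 0 0 0; 0 0 1 0.1 0 0 0; 0 0 1 0 0 0 0; 0 0 1 0.2 0 0 0; 0 0 1 0.2 0 0 0; 0 0 0.9 0.2 0 0 0 
0 0 0.6 -0.8 0 0 0; 0 0 0.7 -0.7 0 0 0; 0 0 0.7 -0.7 0 0 0; 0 0 0.8 -0.6 0 0 0; 0 0 0.8 -0.6 0 0 0; 0 0 0.8 -0.6 0 0 0; 0 0 0.9 -0.5 0 0 0; 0 0 0.9 -0.4 0 0 0; 0 0 0.9 -0.4 0 0 0; 0 0 1 -0.4 0 0 0; 0 0 0.9 -0.2 0 0 0; 0 0 1 -0.3 0 0 0; 0 0 1 -0.1 0 0 0; 0 0 1 -0.1 0 0 0; 0 0 1 -0.1 0 0 0; 0 0 1 0.1 0 0 0; 0 0 1 0 0 0 0; 0 0 1 0.2 0 0 0; 0 0 1 0.2 0 0 0; 0 0 0.9 0.2 0 0 0 

0 0 0.9 0.3 0.04 0 0; 0 0 0.9 0.4 0.04 0 0; 0 0 0.9 0.3 0.05 0 0; 0 0 0.9 0.4 0.04 0 0; 0 0 0.9 0.4 0.04 0 0; 0 0 0.8 0.4 0.04 0 0; 0 0 0.9 0.4 0.04 0 0; 0 0 0.9 0.4 0.04 0 0; 0 0 0.8 0.5 0.05 0 0; 0 0.1 0.8 0.4 0.04 0 0; 0 0 0.9 0.5 0.04 0 0
```

{"op": "apply_moves", "data": {
  "motion": "0 0 0.6 -0.8 0 0 0; 0 0 0.7 -0.7 0 0 0; 0 0 0.7 -0.7 0 0 0; 0 0 0.8 -0.6 0 0 0; 0 0 0.8 -0.6 0 0 0; 0 0 0.8 -0.6 0 0 0; 0 0 0.9 -0.5 0 0 0; 0 0 0.9 -0.4 0 0 0; 0 0 0.9 -0.4 0 0 0; 0 0 1 -0.4 0 0 0"
}}

```text
time: 12.08
tool_pos: [0.4376, -0.0343, 0.1632]
tool_rot: [-3.14, 0.002, 3.1]
contact_force: [-0.9, -4.8, 4.4]
opening: 0.009
grip_force: 18.0
```

{"op": "apply_moves", "data": {
  "motion": "0 0 0.9 -0.2 0 0 0; 0 0 1 -0.3 0 0 0; 0 0 1 -0.1 0 0 0; 0 0 1 -0.1 0 0 0; 0 0 1 -0.1 0 0 0; 0 0 1 0.1 0 0 0; 0 0 1 0 0 0 0; 0 0 1 0.2 0 0 0; 0 0 1 0.2 0 0 0; 0 0 0.9 0.2 0 0 0; 0 0 0.9 0.3 0.04 0 0; 0 0 0.9 0.4 0.04 0 0; 0 0 0.9 0.3 0.05 0 0; 0 0 0.9 0.4 0.04 0 0; 0 0 0.8 0.4 0.04 0 0; 0 0 0.8 0.4 0.04 0 0"
}}

```text
time: 14.08
tool_pos: [0.4438, 0.1124, 0.1347]
tool_rot: [-2.888, 0.0, 3.101]
contact_force: [9.1, -11.2, -8.6]
opening: 0.0092
grip_force: 18.0
```

{"op": "apply_moves", "data": {
  "motion": "0 0 0.8 0.4 0.04 0 0; 0 0 0.9 0.4 0.04 0 0; 0 0 0.8 0.5 0.05 0 0; 0 0 0.8 0.4 0.04 0 0; 0 0 0.6 0.4 0.04 0 0; 0 0 0 0 0 0 0"
}}

```text
time: 14.82
tool_pos: [0.4437, 0.1391, 0.1007]
tool_rot: [-2.672, -0.005, 3.101]
contact_force: [10.8, -23.2, -15.2]
opening: 0.0092
grip_force: 18.0
```

Run:
```python
from plan import *
from h import *
s=robot.observe();t=np.array(s["tool_pos"]);R=Ro.from_euler("xyz",s["tool_rot"])
print(t,s["tool_rot"],s["contact_force"])
q=robot.read_camera("scene");p=robot.read_camera("top")
for c in(p,q):
    for d in robot.trace("block_center",c)[:1]: print(d["score"],fit(c,d["pixels"],(.427,.36,-.195),BLK))
# retreat along -tool z with open fingers 9cm, then to above block, rotate
ret=t+R.apply([0,0,-.09])
B=np.array([.427,.360]);off=B+.010*np.array([np.sin(-.195),-np.cos(-.195)])
print(off)
rows([(ret,3.1,.4,3,50),((*off,.26),1.376,0,10,60),((*off,.10),1.376,0,5,60)])
```

```text
[0.44365028 0.1391089  0.10069135] [-2.67161164 -0.00523274  3.10065856] [ 10.80748309 -23.24683285 -15.17249802]
0.29 (array([ 0.427,  0.36 , -0.345]), np.float64(1.0))
0.83 (array([ 0.4231,  0.3593, -0.2156]), np.float64(0.071))
[0.42506233 0.35018952]
50 0 0 -3 -0.02 0 0; 50 0 0.1 -3 -0.02 0 0; 50 0 0.2 -3 -0.03 -0.01 0; 60 0.3 1.2 -1.4 -0.03 0.03 0.17; 60 0.5 1.2 -1.3 -0.03 0.04 0.17; 60 0.8 1.2 -1.3 -0.03 0.03 0.17; 60 1 1 -1.2 -0.03 0.03 0.17; 60 1.2 0.9 -1.2 -0.03 0.04 0.17; 60 1.4 0.7 -1.1 -0.03 0.03 0.17; 60 1.5 0.5 -1 -0.03 0.03 0.17; 60 1.6 0.3 -0.9 -0.03 0.04 0.17; 60 1.7 0 -0.9 -0.02 0.03 0.17; 60 1.6 -0.3 -0.8 -0.03 0.04 0.17; 60 0 0 3.2 0 0 0; 60 0 0 3.2 0 0 0; 60 0 0 3.2 0 0 0; 60 0 0 3.2 0 0 0; 60 0 0 3.2 0 0 0
```

{"op": "apply_moves", "data": {
  "motion": "18 0 0 0 0 0 0; 18 0 0 -0.5 0 0 0; 18 0 0 -2.5 -0.02 0 0; 18 0 0.1 -3 -0.02 0 0; 25 0 0.2 -3 -0.03 -0.01 0; 60 0.3 1.2 -1.4 -0.03 0.03 0.17; 60 0.5 1.2 -1.3 -0.03 0.04 0.17; 60 0.8 1.2 -1.3 -0.03 0.03 0.17; 60 1 1 -1.2 -0.03 0.03 0.17; 60 1.2 0.9 -1.2 -0.03 0.04 0.17; 60 1.4 0.7 -1.1 -0.03 0.03 0.17; 60 1.5 0.5 -1 -0.03 0.03 0.17; 60 1.6 0.3 -0.9 -0.03 0.04 0.17; 60 1.7 0 -0.9 -0.02 0.03 0.17; 60 1.6 -0.3 -0.8 -0.03 0.04 0.17; 60 0 0 4 0 0 0; 60 0 0 4 0 0 0; 60 0 0 4 0 0 0; 60 0 0 3.5 0 0 0; 60 0 0 2.5 0 0 0",
  "force": 18
}}

```text
time: 17.52
tool_pos: [0.425, 0.3554, 0.0823]
tool_rot: [3.136, -0.012, 1.381]
contact_force: [-0.1, 0.1, 0.6]
opening: 0.055
grip_force: 0.0
```

Run:
```python
from plan import *
from h import *
s=robot.observe();t=np.array(s["tool_pos"]);print(s["time"],t,s["tool_rot"])
q=robot.read_camera("scene");p=robot.read_camera("top")
for c in(q,p): print([np.round(d["centre"],3) for d in robot.search_frame("cover",c)[:1]])
def crop(im,x0,y0,w,h,f,c,pts):
    a=cv2.resize(im[y0:y0+h,x0:x0+w],None,fx=f,fy=f,interpolation=cv2.INTER_CUBIC)
    for u in proj(c,pts): cv2.circle(a,tuple(int(v) for v in (u-[x0-.5,y0-.5])*f),3,(0,255,0),-1)
    return a
u=proj(q,[t])[0].astype(int)
a=crop(q["img"],u[0]-40,u[1]-45,80,80,5,q,[t]);u=proj(p,[[.44,.1,.15]])[0].astype(int)
b=crop(p["img"],u[0]-50,u[1]-40,80,80,5,p,[])
cv2.imwrite("pics/s6.png",np.hstack([a,b])[...,::-1])
rows([((.4245,.350,.03),1.37,0,2,60)])
```

```text
17.525 [0.42503665 0.3554148  0.08232938] [ 3.1362406  -0.01186678  1.3810555 ]
[array([0.415, 0.122, 0.15 ])]
[array([0.445, 0.106, 0.13 ])]Traceback (most recent call last):
  File "<stdin>", line 12, in <module>
  File "<stdin>", line 8, in crop
  File "h.py", line 5, in proj
    f=200/np.tan(np.radians(p["fovy"]/2));c=np.asarray(X)@np.array(p["R"]).T+p["t"]
                                            ~~~~~~~~~~~~~^~~~~~~~~~~~~~~~~~~
ValueError: matmul: Input operand 1 has a mismatch in its core dimension 0, with gufunc signature (n?,k),(k,m?)->(n?,m?) (size 3 is different from 0)
```

{"op": "apply_moves", "data": {
  "motion": "60 -0.5 0 1.6 0 0 0; 60 0 0 1.6 0 0 0; 60 0 0 1.6 0 0 0; 60 0 0 1.6 0 0 0; 60 0 0 1.2 0 0 0; 0 0 0 0 0 0 0; 0 0 0 0 0 0 0; 0 0 0 0 0 0 0; 0 0 0 0 0 0 0; 0 0 0 0 0 0 0",
  "force": 30
}}

```text
time: 18.98
tool_pos: [0.4265, 0.351, 0.0081]
tool_rot: [3.134, -0.013, 1.38]
contact_force: [0.5, -0.7, 3.3]
opening: 0.0235
grip_force: 30.0
```

Run:
```python
from plan import *
import plan
plan.U[1]=.0195
t=uw(0,.003,0);print(t)
rows([((.4265,.351,.255),1.38,0,6,0),((*t[:2],.26),1.531,0,9,0)])
```

```text
[0.43911997 0.0224976  0.        ]
0 0.1 0 -4.1 0 0 0; 0 0 0 -4.1 0 0 0; 0 0.1 0 -4.1 0 0 0; 0 0 0.1 -4.1 0 0 0; 0 0.1 0 -4.1 0 -0.01 0; 0 0 0.1 -4.2 0.01 0 0; 0 -3.6 0.8 -0.1 0 0 -0.02; 0 -3.6 0.8 -0.1 0 0 -0.02; 0 -3.6 0.7 -0.1 0 0 -0.02; 0 -3.6 0.6 -0.1 0 0 -0.02; 0 -3.6 0.5 0 0 0 -0.01; 0 -3.6 0.5 -0.1 0 0 -0.02; 0 -3.6 0.4 0 0 0 -0.01; 0 -3.6 0.4 -0.1 0 0 -0.02; 0 -3.7 0.4 0 0 0 -0.01
```

{"op": "apply_moves", "data": {
  "motion": "0 0.1 0 -4.1 0 0 0; 0 0 0 -4.1 0 0 0; 0 0.1 0 -4.1 0 0 0; 0 0 0.1 -4.1 0 0 0; 0 0.1 0 -4.1 0 -0.01 0; 0 0 0.1 -4.2 0.01 0 0; 0 -3.6 0.8 -0.1 0 0 -0.02; 0 -3.6 0.8 -0.1 0 0 -0.02; 0 -3.6 0.7 -0.1 0 0 -0.02; 0 -3.6 0.6 -0.1 0 0 -0.02; 0 -3.6 0.5 0 0 0 -0.01; 0 -3.6 0.5 -0.1 0 0 -0.02; 0 -3.6 0.4 0 0 0 -0.01; 0 -3.6 0.4 -0.1 0 0 -0.02; 0 -3.7 0.4 0 0 0 -0.01; 0 0 0 0 0 0 0"
}}

```text
time: 20.98
tool_pos: [0.4388, 0.0203, 0.2594]
tool_rot: [-3.139, -0.002, 1.527]
contact_force: [-0.8, 0.0, -1.4]
opening: 0.024
grip_force: 30.0
```

```bash
cat > look.py <<'E'
from plan import *
from h import *
import plan,sys
plan.U[1]=.0195
s=robot.observe();t=np.array(s["tool_pos"]);print(s["time"],t,s["tool_rot"],s["opening"])
q=robot.read_camera("scene");p=robot.read_camera("top")
zb=t[2]-.008
for c in(q,p):
    d=robot.trace("block_center",c)
    if d: print("block",d[0]["score"],d[0]["pixels"].sum(),fit(c,d[0]["pixels"],(t[0],t[1]+.0085,-.04),[((-.0125,-.0425,zb),(.0125,.0425,zb+.047))]))
    print([np.round(x["centre"],3) for x in robot.search_frame("block_center",c)[:1]])
    # cover angle by search centre & silhouettes
    for x in robot.search_frame("cover",c)[:1]:
        y,z=x["centre"][1]-plan.U[1],x["centre"][2]-.048; print("cover",np.round(x["centre"],3),x["score"])
    d=robot.trace("cover",c)
    if d:
        m=d[0]["pixels"];best=[]
        for th in np.arange(1.2,1.93,.02):
            P=[]
            for X in(-.06,.06):
                for Y in(0,-.156):
                    for Z in(.06,.064): P.append(uw(X,Y*np.cos(th)+Z*np.sin(th),.048-Y*np.sin(th)+Z*np.cos(th)))
            im=np.zeros(m.shape,np.uint8);cv2.fillConvexPoly(im,cv2.convexHull(proj(c,P).astype(np.float32)).round().astype(np.int32),1)
            best.append(((m&(im>0)).sum()/(m|(im>0)).sum(),th))
        print("theta",max(best))
cv2.imwrite("pics/%s.png"%sys.argv[1],np.hstack([cv2.resize(c["img"][y:y+80,x:x+80],None,fx=5,fy=5,interpolation=cv2.INTER_CUBIC) for c,x,y in((q,285,130),(p,270,160))])[...,::-1])
w=uw(0,.003,0)
rows([((*w[:2],.08),1.531,0,6,0),((*w[:2],.056),1.531,0,3,0)])
E
python3 look.py l1
```

```text
20.975 [0.43882171 0.02025135 0.25936863] [-3.13860648e+00 -2.49312327e-03  1.52663178e+00] 0.024014014753617724
[array([0.433, 0.524, 0.04 ])]
cover [0.432 0.11  0.128] 0.67
theta (np.float64(0.5164319248826291), np.float64(1.8200000000000005))
block 0.69 108 (array([ 0.4388,  0.0288, -0.19  ]), np.float64(1.0))
[array([0.457, 0.098, 0.115])]
cover [0.463 0.095 0.114] 0.84
theta (np.float64(0.3373493975903614), np.float64(1.6600000000000004))
0 0 0 3 0 0 0; 0 0 0 3 0 0 0; 0 0 0 3 0 0 0; 0 0 0 3 0 0 0; 0 0 0 3 0 0 0; 0 -0.1 0.1 3 0 0 0; 0 0 0 0.8 0 0 0; 0 0 0 0.8 0 0 0; 0 0 0 0.8 0 0 0
```

{"op": "apply_moves", "data": {
  "motion": "0 0.1 0 3 0 0 0; 0 0.1 0 3 0 0 0; 0 0 0 3 0 0 0; 0 0 0 3 0 0 0; 0 0 0 3 0 0 0; 0 0 0 2.5 0 0 0; 0 0 0 0 0 0 0"
}}

```text
time: 22.35
tool_pos: [0.4374, 0.0249, 0.0834]
tool_rot: [-3.135, -0.003, 1.53]
contact_force: [0.1, 0.4, -1.7]
opening: 0.0233
grip_force: 30.0
```

```bash
python3 look.py l2
```

```text
22.35 [0.4374384  0.02489429 0.08335924] [-3.13524686 -0.00317725  1.53037545] 0.02331674733190717
[array([0.429, 0.071, 0.107])]
cover [0.432 0.111 0.151] 0.88
theta (np.float64(0.6309794988610479), np.float64(1.8000000000000005))
block 0.64 1042 (array([ 0.4965,  0.1358, -1.8673]), np.float64(0.895))
[array([ 0.439, -0.09 ,  0.048])]
cover [0.474 0.131 0.16 ] 0.72
theta (np.float64(0.08612975391498881), np.float64(1.8600000000000005))
0 0 0 0.1 0 0 0; 0 0 0 0.1 0 0 0; 0 -0.1 0 0.1 0 0 0; 0 0 0 0.1 0 0 0; 0 -0.1 0 0 0 0 0; 0 0 0 0.1 0 0 0; 0 0 0 0.8 0 0 0; 0 0 0 0.8 0 0 0; 0 0 0 0.8 0 0 0
```

View pics/l2.png

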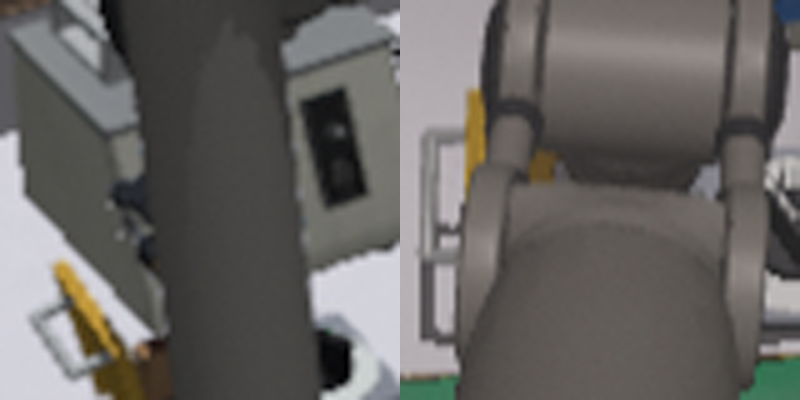

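{"op": "apply_moves", "data": {
  "motion": "0 -0.1 0 0.9 0 0 0; 0 -0.1 0 0.9 0 0 0; 0 0 0 0.7 0 0 0; 0 0 0 0.2 0 0 0; 0 0 0 0.2 0 0 0; 0 0 0 0.1 0 0 0; 0 0 0 0 0 0 0"
}}

```text
time: 23.72
tool_pos: [0.4386, 0.0227, 0.0547]
tool_rot: [-3.139, -0.003, 1.53]
contact_force: [-0.0, 0.2, -0.4]
opening: 0.0236
grip_force: 30.0
```

{"op": "apply_moves", "data": {
  "motion": "0 0 0 0.1 0 0 0; 0 0 0 0.1 0 0 0; 0 0 0 0 0 0 0"
}}

```text
time: 24.1
tool_pos: [0.4388, 0.0224, 0.053]
tool_rot: [-3.14, -0.002, 1.53]
contact_force: [-1.7, -2.5, 3.2]
opening: 0.0237
grip_force: 30.0
```

{"op": "apply_moves", "data": {
  "motion": "45 0 0 0 0 0 0; 45 0 0 0 0 0 0; 45 0 0 0 0 0 0; 45 0 0 -0.5 0 0 0; 45 0 0 -2 0 0 0; 45 0 0 -3.5 0 0 0; 45 0 0 -4 0 0 0; 45 0 0 -4 0 0 0; 45 0 0 -4 0 0 0; 45 0 0 -3 0 0 0"
}}

```text
time: 25.35
tool_pos: [0.4391, 0.0221, 0.2647]
tool_rot: [-3.141, -0.003, 1.53]
contact_force: [0.9, -0.8, 0.3]
opening: 0.0413
grip_force: 0.0
```

```bash
cat > look2.py <<'E'
from plan import *
from h import *
import plan,sys
plan.U[1]=.0195
s=robot.observe();t=np.array(s["tool_pos"]);print(s["time"],t,s["tool_rot"],s["opening"])
q=robot.read_camera("scene");p=robot.read_camera("top")
for c in(q,p):
    for n in("block_center","cover","dial","dial_grip"): 
        for x in robot.search_frame(n,c)[:1]: print(n,np.round(x["centre"],3),round(x["score"],2))
cv2.imwrite("pics/%s.png"%sys.argv[1],np.hstack([cv2.resize(c["img"][y:y+80,x:x+80],None,fx=5,fy=5,interpolation=cv2.INTER_CUBIC) for c,x,y in((q,295,150),(p,300,170))])[...,::-1])
E
python3 look2.py l3;  python3 - <<'E'
from plan import *
import plan
plan.U[1]=.0195
# move -y over dial, bar direction mid guess: unit angle .4 -> closing across bar
w=uw(0,-.1,0);print(w)
rows([((w[0]-.02,-.28,.26),1.53,0,7,45)])
E
```

```text
25.35 [0.43914764 0.02208039 0.26474411] [-3.14123354e+00 -2.70852376e-03  1.53017549e+00] 0.0413493527347072
block_center [0.427 0.057 0.081] 0.62
cover [0.43  0.104 0.141] 0.85
dial [0.432 0.103 0.136] 0.44
cover [0.468 0.089 0.126] 0.72
dial_grip [ 0.426 -0.094  0.057] 0.71
[ 0.43500107 -0.08042001  0.        ]
45 -4.3 -0.2 0 0 0 0; 45 -4.3 -0.2 0 0 0 0; 45 -4.3 -0.1 0 0 0 0; 45 -4.3 -0.2 0 0 0 0; 45 -4.4 -0.1 0 0 0 0; 45 -4.3 -0.2 0 0 0 0; 45 -4.4 -0.1 0.1 0 0 0
```

{"op": "apply_moves", "data": {
  "motion": "45 -4.3 -0.2 0 0 0 0; 45 -4.3 -0.2 0 0 0 0; 45 -4.3 -0.1 0 0 0 0; 45 -4.3 -0.2 0 0 0 0; 45 -4.4 -0.1 0 0 0 0; 45 -4.3 -0.2 0 0 0 0; 45 -4.4 -0.1 0.1 0 0 0.1; 45 0 0 0 0 0 0.15"
}}

```text
time: 26.85
tool_pos: [0.415, -0.2829, 0.2596]
tool_rot: [-3.137, -0.002, 1.272]
contact_force: [0.3, 0.5, 0.6]
opening: 0.0412
grip_force: 0.0
```

```bash
python3 look2.py l4;  python3 - <<'E'
from h import *
p=robot.read_camera("top")
for d in robot.trace("dial_grip",p)[:1]: 
    ys,xs=np.nonzero(d["pixels"]);print(d["score"],d["pixels"].sum(),back(p,[[xs.mean(),ys.mean()]],.065))
# pointer: bright pixels on the dial near axis, at z .085
from plan import *
u=proj(p,[uw(0,-.1,.085)])[0];print(u)
g=cv2.cvtColor(p["img"],cv2.COLOR_RGB2GRAY);x,y=u.astype(int);print(g[y-13:y+14,x-13:x+14])
for a in(.2,.45,.7): 
    f=.8-a;print(a,(proj(p,[uw(.025*np.cos(f),-.1+.025*np.sin(f),.085)])[0]-[x,y]).round(1))
E
```

```text
26.85 [ 0.41500455 -0.2828841   0.2595774 ] [-3.13694403e+00 -2.30551926e-03  1.27217315e+00] 0.041182438935701365
block_center [0.429 0.045 0.08 ] 0.62
cover [0.437 0.1   0.144] 0.83
block_center [ 0.433 -0.026  0.043] 0.6
cover [0.458 0.101 0.17 ] 0.82
dial [ 0.433 -0.08   0.056] 0.67
dial_grip [ 0.432 -0.076  0.054] 0.71
0.81 288 [[ 0.43231963 -0.08025414  0.065     ]]
[348.42601505 203.60206557]
[[135 135 135 134 135 133 134 142 142 142 141 139 139 139 140 139 138 138
  138 137 136 135 134 134 135 134 134]
 [139 139 139 139 138 139 139 139 147 138 155 157 174 173 156 165 163 122
  138 138 139 137 136 137 138 137 138]
 [139 140 139 139 139 140 158 174 178 173 180 168 192 191 182 187 186 167
  173 164 148 138 138 138 137 138 139]
 [140 140 140 140 157 175 183 191 180 192 190 154 191 178 179 191 179 191
  191 186 178 164 147 138 138 139 139]
 [139 139 141 159 183 191 191 189 137 192 189 121 191 166 168 190 155 191
  190 155 191 186 158 137 137 138 138]
 [139 140 141 182 189 151 168 191 163 167 172  96 191 166 168 189 118 191
  152 147 190 162 146 134 155 138 137]
 [139 141 173 192 1
[... 1703 characters left out ...]
43  59  70  70  70  69  69  42  41  41  41  53
   66  56  51 110 192 192 191 192 192]
 [192 192 192 192 192 189  61  45  60  67  70  70  71  58  42  41  42  42
   55  45  72 171 192 191 192 192 193]
 [192 192 191 192 192 191 161  63  47  52  59  66  71  69  61  43  41  39
   40  69 164 192 192 191 192 192 190]
 [167 192 192 192 192 192 191 163 157  54  45  53  57  59  56  41  41  53
   69 164 193 192 192 192 191 192 191]
 [138 180 192 192 193 191 192 192 190 161 158  61  63  55  52  51  62  86
  164 192 192 192 192 192 192 191 165]
 [136 161 192 192 191 192 192 191 192 193 191 162 163 162 162 161 163 166
  192 192 192 192 192 192 191 176 135]]
0.2 [-4.1 -5.7]
0.45 [-2.4 -6.6]
0.7 [-0.5 -7. ]
```

View pics/l4.png

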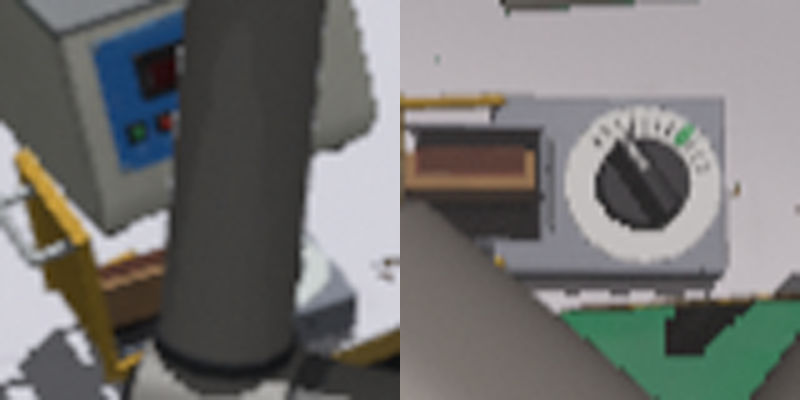

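Run:
```python
from plan import *
rows([((.434,-.0805,.20),.44,0,6,40),((.434,-.0805,.06),.44,0,5,40)])
```

```text
40 3.3 -0.7 1 0 0 0.14; 40 3.1 -1.1 1 0 0 0.14; 40 3 -1.5 1 0 0 0.14; 40 2.7 -1.9 1 0 0 0.14; 40 2.4 -2.3 1.1 0 0 0.14; 40 2.1 -2.6 1 0 0 0.14; 40 0 0 2.8 0 0 0; 40 0 0 2.8 0 0 0; 40 0 0 2.8 0 0 0; 40 0 0 2.8 0 0 0; 40 0 0 2.8 0 0 0
```

{"op": "apply_moves", "data": {
  "motion": "40 3.3 -0.7 1 0 0 0.14; 40 3.1 -1.1 1 0 0 0.14; 40 3 -1.5 1 0 0 0.14; 40 2.7 -1.9 1 0 0 0.14; 40 2.4 -2.3 1.1 0 0 0.14; 40 2.1 -2.6 1 0 0 0.14; 40 0 0 2.5 0 0 0; 40 0 0 2.5 0 0 0; 40 0 0 2.5 0 0 0; 40 0 0 2.5 0 0 0; 40 0 0 1 0 0 0; 40 0 0 0 0 0 0"
}}

```text
time: 28.95
tool_pos: [0.4339, -0.0807, 0.0902]
tool_rot: [-3.137, 0.001, 0.44]
contact_force: [-0.5, 0.5, 0.4]
opening: 0.037
grip_force: 0.0
```

{"op": "apply_moves", "data": {
  "motion": "40 0 0 1.5 0 0 0; 40 0 0 1.5 0 0 0; 40 0 0 1 0 0 0; 40 0 0 0.9 0 0 0; 40 0 0 0 0 0 0; 0 0 0 0 0 0 0; 0 0 0 0 0 0 0; 0 0 0 0 0 0 0; 0 0 0 0 0 0 0; 0 0 0 0 0 0 0",
  "force": 18
}}

```text
time: 30.2
tool_pos: [0.4344, -0.0812, 0.0416]
tool_rot: [-3.139, 0.0, 0.44]
contact_force: [0.7, -5.0, 2.4]
opening: 0.014
grip_force: 17.6
```

{"op": "apply_moves", "data": {
  "motion": "0 0 0 0 0 0 0.13; 0 0 0 0 0 0 0.13; 0 0 0 0 0 0 0.13; 0 0 0 0 0 0 0.13; 0 0 0 0 0 0 0.13; 0 0 0 0 0 0 0.13; 0 0 0 0 0 0 0.13; 0 0 0 0 0 0 0.13; 0 0 0 0 0 0 0.13; 0 0 0 0 0 0 0; 0 0 0 0 0 0 0"
}}

```text
time: 31.58
tool_pos: [0.4343, -0.0809, 0.0416]
tool_rot: [-3.141, 0.003, -0.728]
contact_force: [0.6, -3.6, 5.1]
opening: 0.0139
grip_force: 17.9
```

{"op": "apply_moves", "data": {
  "motion": "35 0 0 0 0 0 0; 35 0 0 0 0 0 0; 35 0 0 0 0 0 0; 35 0 0 -1 0 0 0; 35 0 0 -2.5 0 0 0; 35 0 0 -3.5 0 0 0; 35 0 0 -4 0 0 0; 35 0 0 -4 0 0 0; 35 0 0 -4 0 0 0; 35 0 0 -3 0 0 0; 35 -2.5 3 0 0 0 0; 35 -2.5 3 0 0 0 0; 35 -2.5 3 0 0 0 0; 35 -2.5 3 0 0 0 0; 35 0 0 0 0 0 0"
}}

```text
time: 33.45
tool_pos: [0.2782, -0.1039, 0.2623]
tool_rot: [-3.141, 0.002, -0.732]
contact_force: [0.0, 0.0, 0.8]
opening: 0.0323
grip_force: 0.0
```

```bash
cat > chk.py <<'E'
from plan import *
from h import *
import sys
s=robot.observe();print(s["time"],np.round(s["tool_pos"],3))
q=robot.read_camera("scene");p=robot.read_camera("top")
for c in(q,p):
    for n in("block_center","cover"):
        for x in robot.search_frame(n,c)[:1]: print(n,np.round(x["centre"],3),round(x["score"],2))
g=cv2.cvtColor(p["img"],cv2.COLOR_RGB2GRAY)
f=proj(p,[uw(.0*i,-.1,.085) for i in(0,)])[0];print("axis px",f)
for a in np.arange(1.2,1.81,.06):
    w=.8-a;pts=[uw(r*np.cos(w),-.1+r*np.sin(w),.085) for r in np.linspace(.012,.028,9)]
    v=cv2.remap(g,proj(p,pts).astype(np.float32)[None],None,cv2.INTER_LINEAR);print(round(a,2),round(v.mean(),1),end=" | ")
cv2.imwrite("pics/%s.png"%sys.argv[1],np.hstack([cv2.resize(c["img"][y:y+80,x:x+80],None,fx=5,fy=5,interpolation=cv2.INTER_CUBIC) for c,x,y in((q,290,150),(p,295,165))])[...,::-1])
E
python3 chk.py m1
```

```text
33.45 [ 0.278 -0.104  0.262]
block_center [0.43  0.051 0.079] 0.63
cover [0.432 0.084 0.144] 0.65
block_center [0.436 0.031 0.088] 0.7
cover [0.44  0.085 0.183] 0.75
axis px [348.42601505 203.60206557]
1.2 96.1 | 1.26 91.3 | 1.32 82.8 | 1.38 80.6 | 1.44 97.4 | 1.5 120.2 | 1.56 133.3 | 1.62 131.3 | 1.68 117.3 | 1.74 103.3 | 1.8 92.8 |
```

{"op": "apply_moves", "data": {
  "motion": "35 0 0 0 0 0 0; 35 0 0 0 0 0 0; 35 0 0 0 0 0 0; 35 0 0 0 0 0 0; 35 0 0 0 0 0 0; 35 0 0 0 0 0 0; 35 0 0 0 0 0 0; 35 0 0 0 0 0 0; 35 0 0 0 0 0 0; 35 0 0 0 0 0 0; 35 0 0 0 0 0 0; 35 0 0 0 0 0 0; 35 0 0 0 0 0 0; 35 0 0 0 0 0 0; 35 0 0 0 0 0 0; 35 0 0 0 0 0 0; 35 0 0 0 0 0 0; 35 0 0 0 0 0 0; 35 0 0 0 0 0 0; 35 0 0 0 0 0 0"
}}

```text
time: 36.25
tool_pos: [0.2798, -0.104, 0.2616]
tool_rot: [-3.141, 0.004, -0.73]
contact_force: [-0.0, -0.3, -0.2]
opening: 0.0322
grip_force: 0.0
```

{"op": "apply_moves", "data": {
  "motion": "35 0 0 0 0 0 0; 35 0 0 0 0 0 0; 35 0 0 0 0 0 0; 35 0 0 0 0 0 0; 35 0 0 0 0 0 0; 35 0 0 0 0 0 0; 35 0 0 0 0 0 0; 35 0 0 0 0 0 0; 35 0 0 0 0 0 0; 35 0 0 0 0 0 0; 35 0 0 0 0 0 0; 35 0 0 0 0 0 0; 35 0 0 0 0 0 0; 35 0 0 0 0 0 0; 35 0 0 0 0 0 0; 35 0 0 0 0 0 0; 35 0 0 0 0 0 0; 35 0 0 0 0 0 0; 35 0 0 0 0 0 0; 35 0 0 0 0 0 0"
}}

```text
time: 38.75
tool_pos: [0.2799, -0.104, 0.2616]
tool_rot: [-3.141, 0.004, -0.73]
contact_force: [0.2, 1.0, 0.6]
opening: 0.0318
grip_force: 0.0
```

```bash
python3 chk.py m2
python3 - <<'E'
from h import *
from plan import *
p=robot.read_camera("top");g=cv2.cvtColor(p["img"],cv2.COLOR_RGB2GRAY)
# angle of the dark bar on the dial knob, back-projected to z=.085
for thr in (48,52):
    x,y=348,203;m=np.argwhere(g[y-12:y+13,x-12:x+13]<thr)[:,::-1]+[x-12,y-12]
    w=back(p,m,.085)[:,:2];w=w[np.hypot(*(w-[.434,-.0805]).T)<.029];c=np.cov((w-w.mean(0)).T);e,v=np.linalg.eigh(c);a=np.arctan2(v[1,1],v[0,1]);a=(a+np.pi/2)%np.pi-np.pi/2
    print("dial",len(w),w.mean(0),e, .8-(a-UY))
E
```

```text
38.75 [ 0.28  -0.104  0.262]
cover [0.43  0.077 0.148] 0.92
block_center [0.437 0.031 0.089] 0.49
cover [0.441 0.075 0.196] 0.73
axis px [348.42601505 203.60206557]
1.2 95.4 | 1.26 91.0 | 1.32 82.6 | 1.38 80.6 | 1.44 97.4 | 1.5 120.3 | 1.56 133.1 | 1.62 130.7 | 1.68 116.8 | 1.74 102.7 | 1.8 92.4 | dial 17 [ 0.42579001 -0.08092963] [5.59916082e-05 2.23717871e-04] 1.6346876255758873
dial 24 [ 0.42805921 -0.07806294] [0.00010822 0.00019036] 1.8480870596638284
```

{"op": "apply_moves", "data": {
  "motion": "35 0 0 0 0 0 0; 35 0 0 0 0 0 0; 35 0 0 0 0 0 0; 35 0 0 0 0 0 0; 35 0 0 0 0 0 0; 35 0 0 0 0 0 0; 35 0 0 0 0 0 0; 35 0 0 0 0 0 0; 35 0 0 0 0 0 0; 35 0 0 0 0 0 0; 35 0 0 0 0 0 0; 35 0 0 0 0 0 0; 35 0 0 0 0 0 0; 35 0 0 0 0 0 0; 35 0 0 0 0 0 0; 35 0 0 0 0 0 0; 35 0 0 0 0 0 0; 35 0 0 0 0 0 0; 35 0 0 0 0 0 0; 35 0 0 0 0 0 0"
}}

```text
time: 41.6
tool_pos: [0.2798, -0.104, 0.2616]
tool_rot: [-3.141, 0.004, -0.73]
contact_force: [0.6, 0.3, 0.1]
opening: 0.0321
grip_force: 0.0
```

{"op": "apply_moves", "data": {
  "motion": "35 0 0 0 0 0 0; 35 0 0 0 0 0 0; 35 0 0 0 0 0 0; 35 0 0 0 0 0 0; 35 0 0 0 0 0 0; 35 0 0 0 0 0 0; 35 0 0 0 0 0 0; 35 0 0 0 0 0 0; 35 0 0 0 0 0 0; 35 0 0 0 0 0 0; 35 0 0 0 0 0 0; 35 0 0 0 0 0 0; 35 0 0 0 0 0 0; 35 0 0 0 0 0 0; 35 0 0 0 0 0 0; 35 0 0 0 0 0 0; 35 0 0 0 0 0 0; 35 0 0 0 0 0 0; 35 0 0 0 0 0 0; 35 0 0 0 0 0 0"
}}

```text
time: 44.1
tool_pos: [0.2799, -0.1041, 0.2616]
tool_rot: [-3.141, 0.004, -0.73]
contact_force: [-0.2, 0.3, -0.7]
opening: 0.0323
grip_force: 0.0
```

```bash
python3 chk.py m3
python3 - <<'E'
from h import *
p=robot.read_camera("top");np.save("pics/t43.npy",p["img"])
p=robot.read_camera("scene");np.save("pics/s43.npy",p["img"])
E
```

```text
44.1 [ 0.28  -0.104  0.262]
cover [0.433 0.078 0.147] 0.81
block_center [0.447 0.523 0.043] 0.68
cover [0.439 0.074 0.194] 0.7
axis px [348.42601505 203.60206557]
1.2 95.8 | 1.26 91.1 | 1.32 82.7 | 1.38 80.4 | 1.44 97.3 | 1.5 120.1 | 1.56 133.1 | 1.62 130.8 | 1.68 116.9 | 1.74 102.8 | 1.8 92.2 |
```

View pics/m3.png

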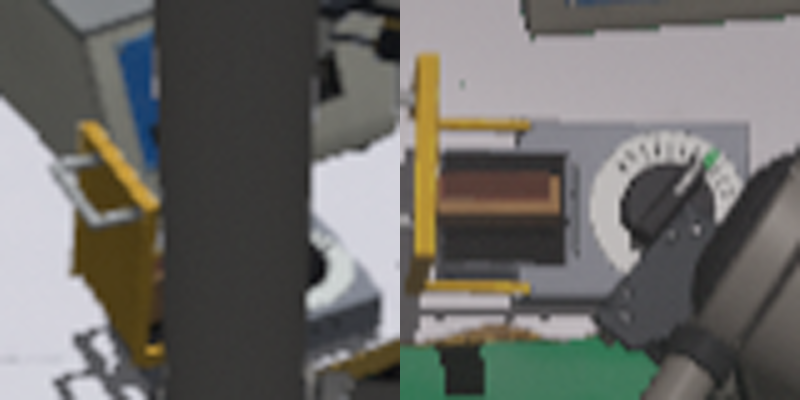

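```bash
python3 -c "
from cell import robot
print(robot.hand_in())"
```

```text
the job is handed in; nothing more can be done
None
```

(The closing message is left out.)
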